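Switch off, clear the magnifier and point out the failed heat sink

ROBOT

A 6-joint arm with a two-finger parallel gripper is mounted at the origin on a cart in front of the work surface, level with it; the furniture and walls round the work are solid. World frame = base frame: x ahead of the robot, y to its left, z up, the work surface at z = 0. Lengths are in m, angles in rad, forces in N, time in s.
With the tool pointing down it reaches from about 0.225 to 0.725 m from the base axis. Payload 3.1 kg.
Tool frame: the origin (TCP) lies midway between the tips of the shut fingers; the grasp point (between the pads) lies robot.tcp_to_grasp behind it (robot.tcp_to_grasp is the distance from the TCP to the grasp point, in m); z points along the fingers, y is the line along which they close (so a half turn about z gives the same grasp; the last joint's range is limited). The gripper opens to 85 mm and grips with 20 to 120 N. Pads are 22 mm wide; open, the fingers measure 114 mm over their backs; the gripper's body (76 mm by 85 mm) begins 54 mm behind the grasp point. The pads swing forward as they close: fully open they stand 13 mm farther back than shut.
Start: joints at [-1.341, 0.048, 0.099, 1.622, 0, 1.443], TCP at [0.184, -0.492, 0.231] pointing down, gripper open.
Joint ranges: [-2.91, 2.91], [-0.99, 1.94], [-1.21, 1.42], [-2.12, 2.29], [-1.49, 1.47], [-3.14, 3.14]. Speed limits (rad/s): [2.79, 2.79, 3.14, 3.14, 3.14, 3.14].

INTERFACE

Orientations are given as a rotation vector (axis times angle).
In Python, from plant import robot, cams gives the robot as it stands.
- The arm moves only by the tool jog_arm, never from a script. Its argument "increments" is a list of rows, each a list of 7 numbers: the shift along the tool's x, y, z normalised to -1 to 1, where 1 is 120 mm, then the turn, a rotation vector about the tool's x, y, z normalised to -1 to 1, where 1 is 180 degrees, then the opening, from -1 (shut) to 1 (fully open). A call has 1 to 20 rows; each row shifts and turns the commanded pose from where the row before left it, along the tool's axes as they then stand; what a row does not reach is not made up. A row lasts 1/8 s, in which the tool goes at most 62.5 mm and 10.7 degrees, less where a joint would pass 70% of its speed; a pose out of reach is approached as far as the arm can. A call with a number of a shift or a turn outside -1 to 1 is refused whole. A call with a gripper value outside its range is refused whole. The fingers move at their own pace and stop on an object; the grip force is fixed at half the most. Time passes only in rows, so rows that do not move let the fingers close. It gives the time, the measured TCP pose, the force, the opening and the grip force at its end, in the units of the state.
- robot.sense(): the state, without advancing time (a new reading comes with each control period).
- cams.grab_frame(name): name is "side" or "top" or "wrist"; returns the picture (420x560x3 uint8, red, green, blue); there is no depth.
- cams.camera_model(name): a dict with "K" (3x3 intrinsics, pixels), "rvec" (rotation vector, rad) and "tvec" (3), from world to camera coordinates, as OpenCV has them. Camera axes: x right, y down, z forward; pixel columns grow to the right and rows downward; lengths in m; the calibration is good to about 2 mm. A picture is of the moment at which its call begins: read the wrist's pose just before it. camera_model takes no time and is no camera call; for the wrist camera it gives the pose at the moment of the call.
- robot.close_job(): hands the job in; it is judged then, once.
The state is a dict: "time_s": time; "joints": joint angles; "joint_velocities": joint speeds; "effort": joint torques, N m; "position": TCP position; "eef_rot": TCP orientation; "contact_force": force on the tool from outside, world axes, zero at the start; "ft_torque": the same for the moment, N m; "opening": finger opening in m; "grip_force": force on a finger pad.
Only numpy, scipy, OpenCV 4.12 (cv2) and the standard library are available. Lean on these libraries where they do the work, as an engineer would, in place of code of your own. Each camera call takes 0.05 s, during which the arm holds its last target. There are 200 camera calls.

TASK

The heat sink on the green card has failed and is still hot, and the apprentice needs to be shown which part it is. Switch the outlet strip off by pressing down the raised half of its rocker, then push the magnifier's arm round towards the back of the bench, sixty degrees or more, so that its lens is well clear of the card. Then point at the heat sink on the card (not the spare one on the bench): bring the fingertips, pointing down, two or three centimetres above the middle of its fins, hold still there for three seconds and finish still pointing; never touch the card or its heat sink, lift nothing, and leave everything else where it is.

Things in the scene. Friction and masses are not known exactly. Their poses are not given: they have to be found in the camera images.
- strip_switch (a joint): rocker switch of the white outlet strip (strip 55 wide, 315 long, housing top 42 mm above the worktop, stands loose, 0.8 kg). 0 = on (as found), 0.35 rad = off. It grows as the raised half is pressed down and stays where it is left (no spring); about 2 N on the raised end turns it. Past the middle, above 0.2, it counts as off.
- rocker (a point): middle of the strip's rocker, level with the housing top, 42 mm above the worktop. z up, y along the strip away from the switch end, x across. Rocker 24 mm long (x), 12 mm wide (y). While on, the half at -x (x = -2 to -12 mm from here) is the raised one, 5 mm above the housing top at its outer end, the other half 3 mm; press 10 to 16 mm out, down to the housing. Once off they have changed places.
- magnifier_arm (a joint): swing of the bench magnifier's arm about its upright post, rad, counter-clockwise seen from above: near 0 the lens hangs over the card, growing values swing it to the back, away from the robot; stop at 1.6 (and at -0.3). Stiff in the joint (0.12 N m), no spring: it stays where it is left. The foot is heavy and does not move.
- pivot (a point): axis of the magnifier's post, at the height of the arm's centre line, 145 mm above the worktop. The post is 13 mm thick and its top is at 170 mm; the foot is 120 mm across; the arm's white hub is 30 mm across.
- lens_centre (a point): middle of the magnifier's lens, 200 mm from the post axis, 145 mm above the worktop, in a white ring 110 mm across and 16 mm high. A bare steel bar 10 mm thick, level with this point, runs straight from the hub (15 mm from the post axis) to the ring's socket (130 mm from the post axis); push the arm there.
- sink_top (a point): middle of the top of the finned aluminium heat sink that sits on the green card: 40 x 40 x 20 mm, top about 34 mm above the worktop, z up. It is the thing to point at. It only rests on the card.
- sink: the same heat sink; origin under its middle, on the card (14 mm above the worktop), z up.
- card: green circuit card with parts on it, 110 x 170 mm, board surface 14 mm and highest parts 24 mm above the worktop, loose; origin under its middle at worktop height, y along its long side, z up.
- spare_mid (a point): middle (10 mm up) of a spare heat sink just like the other, 40 x 40 x 20 mm, lying alone on the worktop. Leave it alone.
- strip: the white outlet strip itself, 55 x 315 x 47 mm; origin under its middle at worktop height, y along it away from the switch end, z up. It may be pressed on, not carried off.
- pen: ball pen, 140 mm long, 12 mm high, lying at the front of the worktop, y along it. Leave it alone.
- transceiver: small pluggable metal transceiver with a wire-like latch, 22 x 112 x 13 mm, lying at the front of the worktop, y along it. Leave it alone.
- tape: roll of tape lying flat, 51 mm across, 19 mm high; origin under its middle. Leave it alone.
- driver: screwdriver, 24 x 190 x 24 mm, lying behind the card and the strip, y towards its handle end. Leave it alone.
Not all that is in view belongs to the job. Leave any red look-alike of the sink alone.

How it is judged:
By the outcome, as a careful person would: the job done as asked, in the order asked, and still so for the second after the job is handed in, with the robot touching nothing.
It also fails if it takes over 64 s, if anything falls off the work surface, if the arm or the gripper's body presses on something with over 40 N, if the wrist force passes 120 N, or if a joint passes its speed limit or range.

## Working session

There is one attempt and no reset: what is moved stays moved. The work goes in short steps, Python scripts to look and compute and a tool call to move; the robot and the scene stay as the last step left them, time stands still between calls to the robot, and variables do not carry over. Pictures are saved under pics/ and viewed, at most 10 in all, crops included, and the job is handed in when it is done.

Besides the shell and the picture viewer there is one more tool, called after "Request:" by a JSON object that holds its "fn" and its "kwargs", one argument or row to a line. jog_arm: Moves the arm, as the interface text tells. Its arguments: {"type":"object","properties":{"increments":{"type":"array","items":{"type":"array","items":{"type":"number","minimum":-1,"maximum":1}}}},"required":["increments"]}

```bash
mkdir -p pics; cat > h.py <<'E'
import numpy as np, cv2
from plant import robot, cams
def save(n,f,crop=None,s=1):
    im=cams.grab_frame(n)[:,:,::-1]
    if crop: x0,y0,x1,y1=crop; im=im[y0:y1,x0:x1]
    if s!=1: im=cv2.resize(im,None,fx=s,fy=s,interpolation=cv2.INTER_CUBIC)
    cv2.imwrite('pics/'+f,im)
def ray(n,u,v,z,m=None):
    m=m or cams.camera_model(n); R=cv2.Rodrigues(np.array(m['rvec'],float))[0]; t=np.array(m['tvec'],float).ravel()
    d=R.T@np.linalg.inv(m['K'])@np.array([u,v,1.]); c=-R.T@t
    return c+d*(z-c[2])/d[2]
def proj(n,p):
    m=cams.camera_model(n)
    return cv2.projectPoints(np.array(p,float).reshape(-1,1,3),np.array(m['rvec'],float),np.array(m['tvec'],float),np.array(m['K'],float),None)[0].reshape(-1,2)
E
python3 - <<'E'
from h import *
save('top','top0.png',s=1.4); save('side','side0.png',s=1.4)
for n in('top','side'):
    m=cams.camera_model(n);R=cv2.Rodrigues(np.array(m['rvec'],float))[0];print(n,-R.T@np.array(m['tvec']).ravel(),m['K'][0])
s=robot.sense();print(s['position'],s['eef_rot'],s['opening'],robot.tcp_to_grasp,s['time_s'],cv2.Rodrigues(np.array(s['eef_rot']))[0].round(3))
E
```

```text
top [ 0.37838754 -0.02580787  1.38508168] [469.38050043   0.         280.77785515]
side [ 0.41788879 -0.80628005  0.79563947] [505.96471527   0.         280.68131434]
[ 0.18371452 -0.49120978  0.23021767] [-3.08933750e+00 -5.58650162e-01  1.91019223e-04] 0.08508802495820965 0.0187 0.1 [[ 0.937  0.35  -0.001]
 [ 0.35  -0.937  0.002]
 [ 0.    -0.002 -1.   ]]
```

View pics/top0.png

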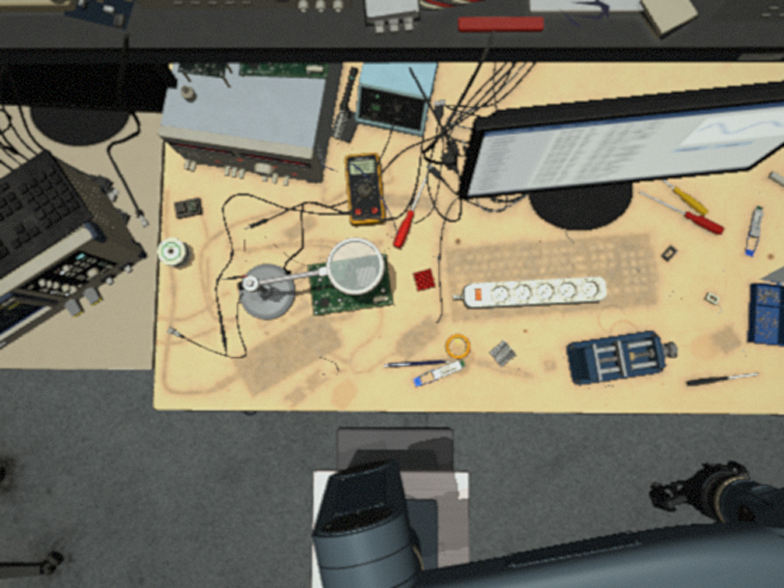

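View pics/side0.png

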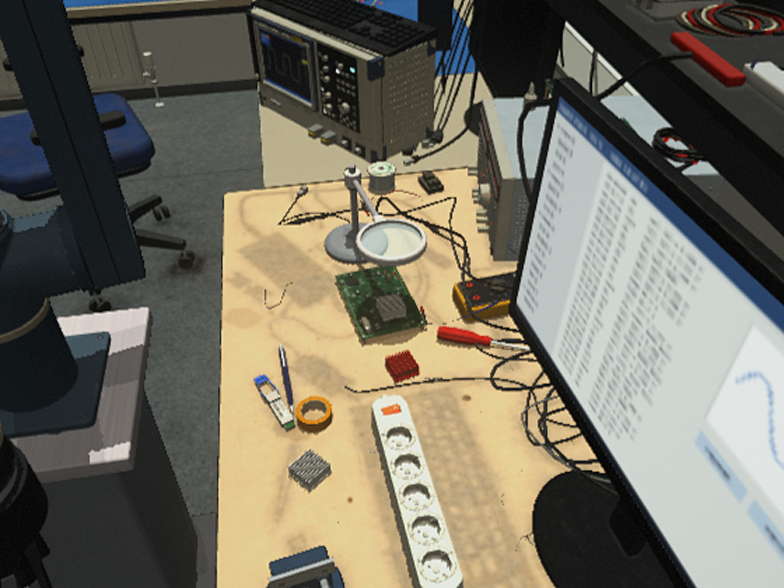

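Top picture: the post is at (250,284), the lens at (355,267), the card at (352,287), the rocker at (478,294). There are three candidates for the sink:
- the grey one on the green card, side (388,308), which fits because it sits on the card
- the red look-alike, top (424,280)
- the spare grey one lying alone, top (502,352)

I'll confirm with enlarged crops.

```bash
python3 - <<'E'
from h import *
S=cams.grab_frame('side')[:,:,::-1];T=cams.grab_frame('top')[:,:,::-1]
def c(im,x0,y0,w,h,s,st):
    o=cv2.resize(im[y0:y0+h,x0:x0+w],None,fx=s,fy=s,interpolation=cv2.INTER_CUBIC)
    for i in range(0,w,st): cv2.putText(o,str(x0+i),(i*s,10),0,.35,(255,0,255),1); cv2.line(o,(i*s,12),(i*s,18),(255,0,255),1)
    for i in range(0,h,st): cv2.putText(o,str(y0+i),(0,i*s+4),0,.35,(255,0,255),1); cv2.line(o,(24,i*s),(30,i*s),(255,0,255),1)
    return o
a=c(S,230,185,100,70,4,10); b=c(S,260,275,50,35,8,5); d=c(T,160,160,133,93,3,20)[:280,:400]; d=cv2.resize(d,(399,279)); d=cv2.copyMakeBorder(d,0,1,0,1,0); e=c(T,325,190,50,35,8,5)
cv2.imwrite('pics/c1.png',np.vstack([np.hstack([a,b]),np.hstack([d,e])]))
E
```

```text
(no output)
```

View pics/c1.png

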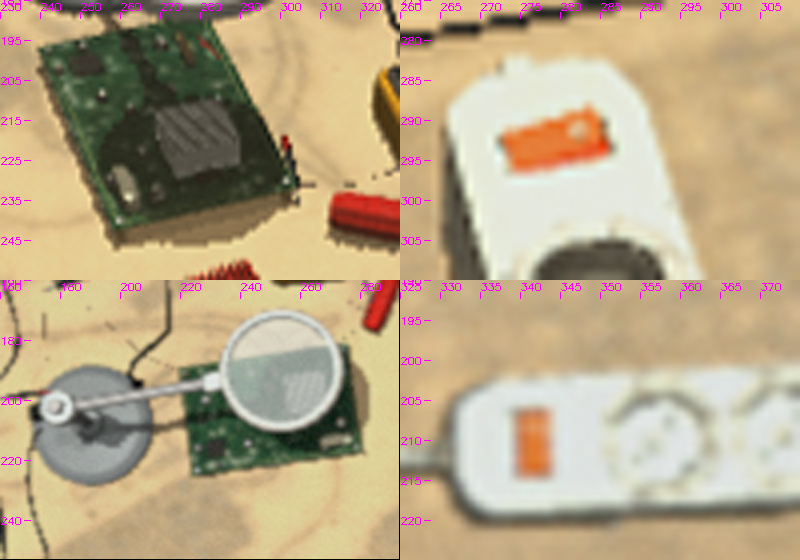

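The grey sink on the card is confirmed: side (276,219), in the lens shadow. The rocker's middle is at side (279.4,292.6) and top (341.6,210.4). Its raised half is the one at world +x.

```bash
python3 - <<'E'
from h import *
print('rocker',ray('top',341.6,210.4,.042),ray('side',279.4,292.6,.044))
a=ray('top',333,212,.042);b=ray('top',432,206.5,.042);print('strip ends',a,b, np.degrees(np.arctan2(*(b-a)[1::-1])))
print('pivot top',ray('top',160+56/3,160+(407-280)/3,.17), 'side',ray('side',351/1.4,172/1.4,.17))
print('lens',ray('top',160+281/3,160+(371-280)/3,.153),ray('side',391/1.4,241/1.4,.153))
for p in [(158,107),(212,98),(238,135),(178,148)]:print('sink',ray('side',230+p[0]/4,185+p[1]/4,.034))
print('sinktop thru lens',ray('top',160+304/3,160+(388-280)/3,.034))
print('red',ray('top',424/1.4,280/1.4,.01),'spare',ray('top',502/1.4,352/1.4,.01))
print('meter',ray('top',364/1.4,188/1.4,.03),'monitorL',ray('top',462/1.4,195/1.4,.1),ray('top',480/1.4,118/1.4,.3),'driver',ray('top',400/1.4,245/1.4,.01),'psu',ray('top',312/1.4,180/1.4,.1))
E
```

```text
rocker [ 0.51085417 -0.17790102  0.042     ] [ 0.51239693 -0.1793315   0.044     ]
strip ends [ 0.50611963 -0.15324007  0.042     ] [ 0.523358   -0.43629383  0.042     ] -86.51491244043251
pivot top [0.517311  0.2617243 0.17     ] side [0.51738706 0.24280754 0.17      ]
lens [0.55223366 0.06705485 0.153     ] [0.55454641 0.05763967 0.153     ]
sink [0.53178411 0.07032489 0.034     ]
sink [0.56374835 0.07233464 0.034     ]
sink [0.57261044 0.03779512 0.034     ]
sink [0.53741002 0.0332844  0.034     ]
sinktop thru lens [0.55250559 0.0535171  0.034     ]
red [ 0.54425591 -0.06775039  0.01      ] spare [ 0.39441274 -0.22980867  0.01      ]
meter [0.73698755 0.05976126 0.03      ] monitorL [ 0.70461551 -0.14058097  0.1       ] [ 0.78830609 -0.15410485  0.3       ] driver [ 0.61876797 -0.01680047  0.01      ] psu [0.73466766 0.16006673 0.1       ]
```

The rocker's raised end is at world +x, with a press point of about (0.5245, -0.178). Before moving, I'll check the height of the box behind the magnifier. Then I'll turn the tool half round (to spare joint 6) and shut the fingers.

```bash
python3 - <<'E'
from h import *
# box front-right vertical edge in side: bottom ~ (497,258)/1.4, top ~(481,103)/1.4
b=ray('side',497/1.4,258/1.4,0.005);print('box corner foot',b)
for h in (.08,.1,.12,.15,.18):print(h,proj('side',[b[0],b[1],h])*1.4,proj('top',[b[0],b[1],h])*1.4)
for q in (60,68,75):
    a=np.radians(q+10.3);L=np.array([.517+.2*np.sin(a),.262-.2*np.cos(a),.145]);print(q,L,proj('top',L)*1.4)
E
```

```text
box corner foot [0.76642568 0.16855396 0.005     ]
0.08 [[500.44360625 224.01800962]] [[309.53143298 167.48394686]]
0.1 [[501.40812032 214.50004921]] [[308.11755947 164.60705457]]
0.12 [[502.39329344 204.77822238]] [[306.66058774 161.64246776]]
0.15 [[503.9112645  189.79867065]] [[304.38990943 157.02218391]]
0.18 [[505.47962492 174.32186956]] [[302.01043299 152.18052205]]
60 [0.70529411 0.19458095 0.145     ] [[290.68338658 188.47133246]]
68 [0.71284456 0.22144254 0.145     ] [[276.95739491 184.63365352]]
75 [0.71632748 0.2456123  0.145     ] [[264.58209291 182.85317552]]
```

Request:
{"fn": "jog_arm", "kwargs": {
  "increments": [
    [0, 0, 0, 0, 0, -0.059, -1],
    [0, 0, 0, 0, 0, -0.059, -1],
    [0, 0, 0, 0, 0, -0.059, -1],
    [0, 0, 0, 0, 0, -0.059, -1],
    [0, 0, 0, 0, 0, -0.059, -1],
    [0, 0, 0, 0, 0, -0.059, -1],
    [0, 0, 0, 0, 0, -0.059, -1],
    [0, 0, 0, 0, 0, -0.059, -1],
    [0, 0, 0, 0, 0, -0.059, -1],
    [0, 0, 0, 0, 0, -0.059, -1],
    [0, 0, 0, 0, 0, -0.059, -1],
    [0, 0, 0, 0, 0, -0.059, -1],
    [0, 0, 0, 0, 0, -0.059, -1],
    [0, 0, 0, 0, 0, -0.059, -1],
    [0, 0, 0, 0, 0, -0.059, -1],
    [0, 0, 0, 0, 0, 0, -1]
  ]
}}

```text
time_s: 2.2
position: [0.1838, -0.4916, 0.231]
eef_rot: [-0.009, -3.141, -0.001]
contact_force: [-0.1, 0.5, -0.1]
opening: 0.0003
grip_force: 0.0
```

Request:
{"fn": "jog_arm", "kwargs": {
  "increments": [
    [-0.284, 0.261, 0, 0, 0, 0, -1],
    [-0.284, 0.261, 0, 0, 0, 0, -1],
    [-0.284, 0.261, 0, 0, 0, 0, -1],
    [-0.284, 0.261, 0, 0, 0, 0, -1],
    [-0.284, 0.261, 0, 0, 0, 0, -1],
    [-0.284, 0.261, 0, 0, 0, 0, -1],
    [-0.284, 0.261, 0, 0, 0, 0, -1],
    [-0.284, 0.261, 0, 0, 0, 0, -1],
    [-0.284, 0.261, 0, 0, 0, 0, -1],
    [-0.284, 0.261, 0, 0, 0, 0, -1],
    [0, 0, 0.24, 0, 0, 0, -1],
    [0, 0, 0.24, 0, 0, 0, -1],
    [0, 0, 0.24, 0, 0, 0, -1],
    [0, 0, 0.24, 0, 0, 0, -1],
    [0, 0, 0.24, 0, 0, 0, -1],
    [0, 0, 0, 0, 0, 0, -1],
    [0, 0, 0, 0, 0, 0, -1]
  ]
}}

```text
time_s: 4.32
position: [0.5262, -0.18, 0.0883]
eef_rot: [0.008, 3.141, -0.001]
contact_force: [0.1, 0.1, 0.4]
opening: 0.0001
grip_force: 0.0
```

```bash
python3 - <<'E'
from h import *
s=robot.sense();print(s['position'],s['eef_rot'])
save('wrist','w1.png')
print('rocker guess in wrist',proj('wrist',[.5115,-.1785,.043]),'tcp',proj('wrist',s['position']))
E
```

```text
[ 0.52619266 -0.17996941  0.08831878] [ 7.60527274e-03  3.14055487e+00 -7.38450664e-04]
rocker guess in wrist [[280.97192191 207.47610391]] tcp [[278.45419696 271.72937186]]
```

View pics/w1.png

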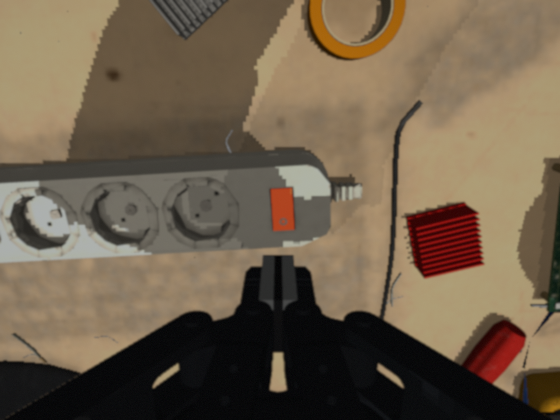

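The wrist picture shows the rocker's middle at (282,209), within 1–2 px of the prediction. The raised half is the one nearer the fingers, and the spare, the tape and the red sink are untouched. Now I'll press.

Request:
{"fn": "jog_arm", "kwargs": {
  "increments": [
    [0.005, 0.015, 0.15, 0, 0, 0, -1],
    [0, 0, 0.15, 0, 0, 0, -1],
    [0, 0, 0.02, 0, 0, 0, -1],
    [0, 0, 0.02, 0, 0, 0, -1],
    [0, 0, 0.015, 0, 0, 0, -1],
    [0, 0, 0.01, 0, 0, 0, -1],
    [0, 0, 0, 0, 0, 0, -1]
  ]
}}

```text
time_s: 5.25
position: [0.5259, -0.1778, 0.0443]
eef_rot: [0.005, 3.14, 0.0]
contact_force: [0.7, 2.0, 3.8]
opening: 0.0002
grip_force: 1.8
```

Request:
{"fn": "jog_arm", "kwargs": {
  "increments": [
    [0, 0, 0.008, 0, 0, 0, -1],
    [0, 0, 0.008, 0, 0, 0, -1],
    [0, 0, 0.008, 0, 0, 0, -1],
    [0, 0, 0, 0, 0, 0, -1]
  ]
}}

```text
time_s: 5.75
position: [0.5263, -0.1778, 0.0436]
eef_rot: [0.005, 3.139, -0.0]
contact_force: [-3.2, 4.8, 13.0]
opening: -0.0001
grip_force: 6.2
```

13 N at z = 0.0436, so it looks bottomed out. I'll lift off and check.

Request:
{"fn": "jog_arm", "kwargs": {
  "increments": [
    [0, 0, -0.1, 0, 0, 0, -1],
    [0, 0, -0.3, 0, 0, 0, -1],
    [0, 0, 0, 0, 0, 0, -1]
  ]
}}

```text
time_s: 6.12
position: [0.5274, -0.1797, 0.0918]
eef_rot: [0.006, 3.136, -0.006]
contact_force: [-0.6, -0.0, 0.3]
opening: 0.0002
grip_force: 0.0
```

```bash
python3 - <<'E'
from h import *
print(robot.sense()['position'])
W=cams.grab_frame('wrist')[:,:,::-1]; S=cams.grab_frame('side')[:,:,::-1]
cv2.imwrite('pics/r1.png',np.hstack([cv2.resize(W[170:270,230:330],(400,400),interpolation=2),cv2.resize(S[270:320,255:305],(400,400),interpolation=2)]))
E
```

```text
[ 0.52738132 -0.17972696  0.09184081]
```

View pics/r1.png

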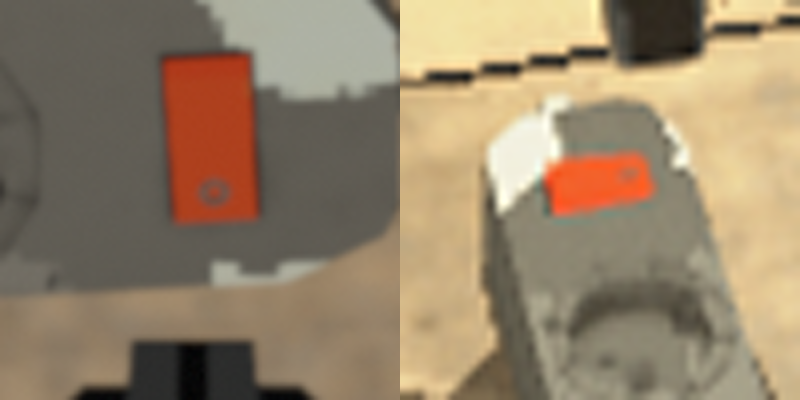

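The rocker has flipped: in the side crop its left (near) end now stands taller (50 px against 36 before) and its right end is down. Next I'll move behind the magnifier bar, on the near side, at about 90 mm radius.

Request:
{"fn": "jog_arm", "kwargs": {
  "increments": [
    [0, 0, -0.41, 0, 0, 0, -1],
    [0, 0, -0.41, 0, 0, 0, -1],
    [0, 0, -0.41, 0, 0, 0, -1],
    [0.04, 0.36, 0, 0, 0, 0, -1],
    [0.04, 0.36, 0, 0, 0, 0, -1],
    [0.04, 0.36, 0, 0, 0, 0, -1],
    [0.04, 0.36, 0, 0, 0, 0, -1],
    [0.04, 0.36, 0, 0, 0, 0, -1],
    [0.04, 0.36, 0, 0, 0, 0, -1],
    [0.04, 0.36, 0, 0, 0, 0, -1],
    [0.04, 0.36, 0, 0, 0, 0, -1],
    [0, 0, 0, 0, 0, -0.055, -1],
    [0, 0, 0, 0, 0, 0, -1]
  ]
}}

```text
time_s: 7.85
position: [0.4873, 0.168, 0.2344]
eef_rot: [0.264, -3.128, 0.002]
contact_force: [-0.1, -0.0, -0.3]
opening: -0.0003
grip_force: 0.0
```

```bash
python3 - <<'E'
from h import *
s=robot.sense();print(s['position'],s['eef_rot'])
save('wrist','w2.png',s=1.4)
P=[[.517,.262,.17],[.553,.062,.145],[.533,.173,.145]]
print(proj('wrist',P)*1.4,proj('wrist',s['position'])*1.4)
E
```

```text
[0.4872662  0.16796721 0.23440345] [ 2.63982724e-01 -3.12750926e+00  1.50329602e-03]
[[575.64304736 397.68526925]
 [168.96616314 375.88834849]
 [384.87178895 373.70356142]] [[390.12166582 382.25322499]]
```

View pics/w2.png

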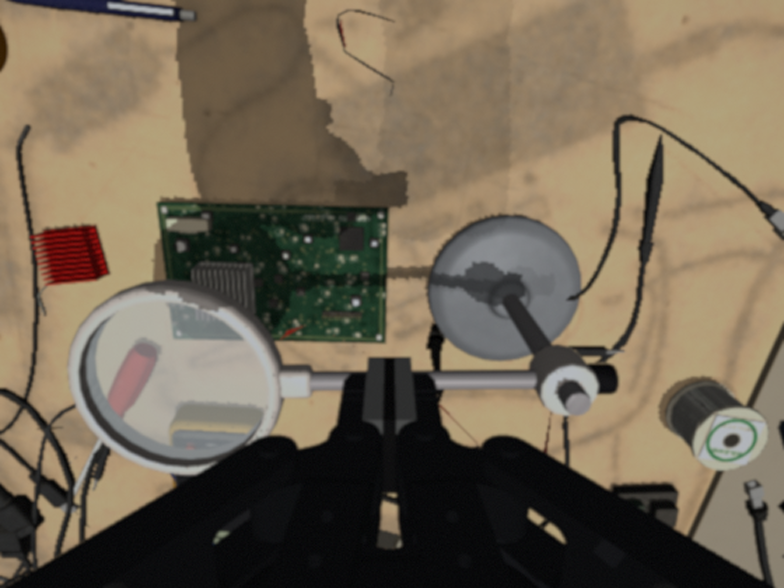

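The wrist picture agrees with my calibration: post top at (578,403), predicted (576,398), and lens at (175,377), predicted (169,376). The bar runs between them at about row 381. I'll go down and push along an arc.

Request:
{"fn": "jog_arm", "kwargs": {
  "increments": [
    [0, 0, 0.3, 0, 0, 0, -1],
    [0, 0, 0.3, 0, 0, 0, -1],
    [0, 0, 0.3, 0, 0, 0, -1],
    [-0.08, 0, 0, 0, 0, 0, -1],
    [-0.08, 0, 0, 0, 0, 0, -1],
    [-0.08, 0, 0, 0, 0, 0, -1],
    [-0.05, -0.008, 0, 0, 0, -0.022, -1],
    [-0.05, -0.008, 0, 0, 0, -0.022, -1],
    [-0.05, -0.008, 0, 0, 0, -0.022, -1],
    [-0.05, -0.008, 0, 0, 0, -0.022, -1],
    [-0.05, -0.008, 0, 0, 0, -0.022, -1],
    [-0.05, -0.008, 0, 0, 0, -0.022, -1],
    [-0.05, -0.008, 0, 0, 0, -0.022, -1],
    [-0.05, -0.008, 0, 0, 0, -0.022, -1]
  ]
}}

```text
time_s: 9.65
position: [0.5649, 0.1843, 0.1305]
eef_rot: [-1.111, 2.936, -0.003]
contact_force: [0.4, -1.8, 0.8]
opening: 0.0
grip_force: 0.8
```

```bash
python3 - <<'E'
from h import *
s=robot.sense();R=cv2.Rodrigues(np.array(s['eef_rot']))[0]
d=np.array(s['position'])-[.517,.262,.125];print(s['position'],'rel pivot in tool',(R.T@d).round(4),'pushdir deg',np.degrees(np.arctan2(-R[1,0],-R[0,0])),s['joints'],s['contact_force'])
save('top','t2.png',crop=(80,20,360,320),s=2)
E
```

```text
[0.56485633 0.18430348 0.13046317] rel pivot in tool [ 0.0156 -0.0899 -0.0052] pushdir deg 41.45566388703307 [ 0.20338001  0.22477404  0.09426057  1.43716884 -0.00153904 -0.52015742] [ 0.41554362 -1.78449588  0.75986687]
```

View pics/t2.png

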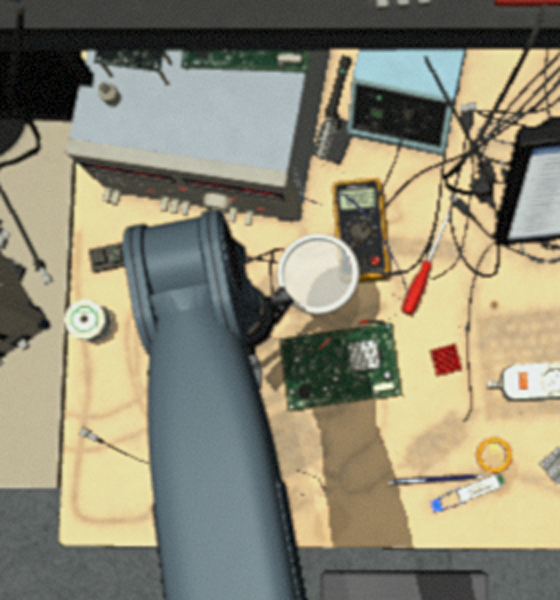

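The arm is swinging well: the lens is now at crop (318,274), clear of the card, and the sink on the card shows at crop (364,354). About 41° so far; I'll continue to about 77°.

Request:
{"fn": "jog_arm", "kwargs": {
  "increments": [
    [-0.05, -0.006, 0, 0, 0, -0.022, -1],
    [-0.05, -0.006, 0, 0, 0, -0.022, -1],
    [-0.05, -0.006, 0, 0, 0, -0.022, -1],
    [-0.05, -0.006, 0, 0, 0, -0.022, -1],
    [-0.05, -0.006, 0, 0, 0, -0.022, -1],
    [-0.05, -0.006, 0, 0, 0, -0.022, -1]
  ]
}}

```text
time_s: 10.45
position: [0.5904, 0.2094, 0.1299]
eef_rot: [-1.69, 2.646, -0.004]
contact_force: [-1.1, -1.8, 0.7]
opening: 0.0001
grip_force: 0.8
```

Request:
{"fn": "jog_arm", "kwargs": {
  "increments": [
    [-0.05, -0.006, 0, 0, 0, -0.022, -1],
    [-0.05, -0.006, 0, 0, 0, -0.022, -1],
    [-0.05, -0.006, 0, 0, 0, -0.022, -1],
    [0, 0, 0, 0, 0, 0, -1]
  ]
}}

```text
time_s: 10.95
position: [0.5983, 0.2265, 0.1296]
eef_rot: [-1.953, 2.458, -0.001]
contact_force: [-0.0, 0.1, 0.6]
opening: -0.0001
grip_force: 0.0
```

```bash
python3 - <<'E'
from h import *
s=robot.sense();R=cv2.Rodrigues(np.array(s['eef_rot']))[0]
d=np.array(s['position'])-[.517,.262,.125];print(s['position'],'rel pivot in tool',(R.T@d).round(4),'pushdir deg',np.degrees(np.arctan2(-R[1,0],-R[0,0])),s['joints'],s['contact_force'])
E
```

```text
[0.59833212 0.22646194 0.12959107] rel pivot in tool [ 0.0162 -0.0873 -0.0044] pushdir deg 76.93990812112595 [ 2.56875739e-01  3.45789552e-01  2.39817282e-01  1.46212181e+00
  3.77689998e-04 -1.08597671e+00] [-0.00949859  0.09560823  0.59318906]
```

No force left on the tool, and the bar is at about 77° (about 66° of swing). I'll back off, rise and move towards the card.

Request:
{"fn": "jog_arm", "kwargs": {
  "increments": [
    [0.16, 0, 0, 0, 0, 0, -1],
    [0.16, 0, 0, 0, 0, 0, -1],
    [0, 0, -0.3, 0, 0, 0, -1],
    [0, 0, -0.3, 0, 0, 0, -1],
    [0, 0, -0.3, 0, 0, 0, -1],
    [0.3, 0.017, 0, 0, 0, 0, -1],
    [0.3, 0.017, 0, 0, 0, 0, -1],
    [0.3, 0.017, 0, 0, 0, 0, -1],
    [0.3, 0.017, 0, 0, 0, 0, -1],
    [0, 0, 0, 0, 0, 0, -1],
    [0, 0, 0, 0, 0, 0, -1]
  ]
}}

```text
time_s: 12.32
position: [0.5477, 0.0494, 0.2364]
eef_rot: [-1.954, 2.459, 0.0]
contact_force: [0.4, 0.6, -0.6]
opening: -0.0
grip_force: 0.0
```

```bash
python3 - <<'E'
from h import *
s=robot.sense();R=cv2.Rodrigues(np.array(s['eef_rot']))[0];print(s['position'],np.degrees(np.arctan2(R[1,0],R[0,0])))
g=[cams.grab_frame(n)[:,:,::-1] for n in('wrist','side','top')]
W=cv2.resize(g[0],(533,400)); r=lambda im,x0,y0,w,h,W_,H_:cv2.resize(im[y0:y0+h,x0:x0+w],(W_,H_),interpolation=2)
out=np.zeros((600,800,3),np.uint8);out[:400,:533]=W
out[:267,533:]=r(g[1],200,100,200,200,267,267);out[300:567,533:]=r(g[2],80,60,200,200,267,267)
out[400:600,:400]=r(g[1],230,180,100,50,400,200)
cv2.imwrite('pics/m.png',out)
print('guess sink wrist px', proj('wrist',[.552,.0535,.034])*533/560)
E
```

```text
[0.54772588 0.04939647 0.23642111] -103.0683199448385
guess sink wrist px [[260.95412178 164.6851223 ]]
```

View pics/m.png

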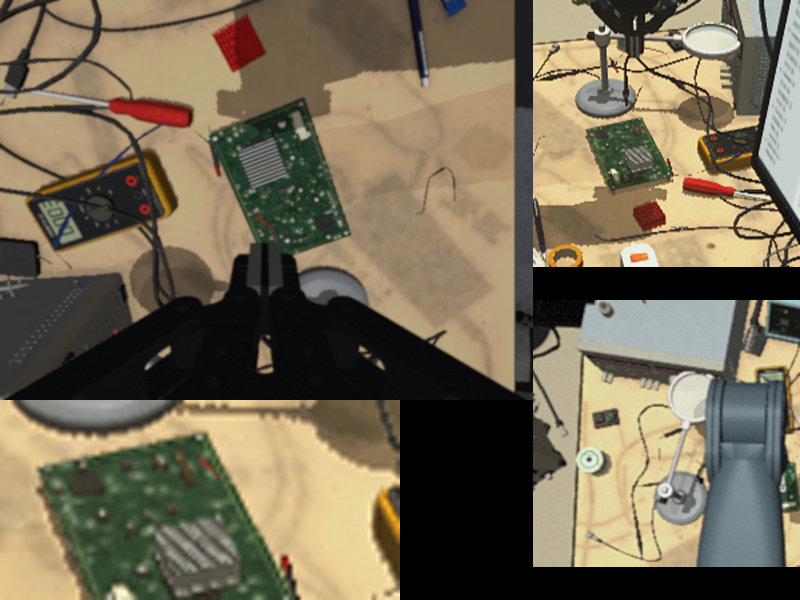

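In the wrist picture the finned sink on the card is at (262,163), predicted (261,165), and the lens now hangs at the back, clear of the card. I'll compute the final swing angle and the sink position.

```bash
python3 - <<'E'
from h import *
L=ray('top',197.6,132.7,.153);p=np.array([.517,.262]);d=L[:2]-p;print(L,np.degrees(np.arctan2(d[0],-d[1])),np.linalg.norm(d))
k=560/533
print(ray('wrist',262*k,163*k,.034))
# side: top-face corners from the crop (scale 4)
c=np.array([ray('side',230+u/4,180+v/4,.034) for u,v in[(155,130),(208,119),(240,160),(184,170)]]);print(c.mean(0))
s=robot.sense();R=cv2.Rodrigues(np.array(s['eef_rot']))[0];print((R.T@(np.array([.5525,.053,.059])-s['position']))/.12)
E
```

```text
[0.70842536 0.22040061 0.153     ] 77.73946300747474 0.1958932834817751
[0.55053168 0.05199214 0.034     ]
[0.55109836 0.05108074 0.034     ]
[-0.02795732 -0.03190581  1.47615528]
```

The swing is 67°, done. Next I'll go down over the sink at about (0.5515, 0.052).

Request:
{"fn": "jog_arm", "kwargs": {
  "increments": [
    [-0.028, -0.026, 0, 0, 0, 0, -1],
    [0, 0, 0.2, 0, 0, 0, -1],
    [0, 0, 0.2, 0, 0, 0, -1],
    [0, 0, 0.2, 0, 0, 0, -1],
    [0, 0, 0.2, 0, 0, 0, -1],
    [0, 0, 0.2, 0, 0, 0, -1],
    [0, 0, 0.2, 0, 0, 0, -1],
    [0, 0, 0.15, 0, 0, 0, -1],
    [0, 0, 0.1, 0, 0, 0, -1],
    [0, 0, 0, 0, 0, 0, -1],
    [0, 0, 0, 0, 0, 0, -1]
  ]
}}

```text
time_s: 13.85
position: [0.5526, 0.0526, 0.0632]
eef_rot: [-1.955, 2.457, -0.002]
contact_force: [0.1, -0.2, -0.0]
opening: -0.0002
grip_force: 0.0
```

```bash
python3 - <<'E'
from h import *
s=robot.sense();R=cv2.Rodrigues(np.array(s['eef_rot']))[0];print(s['position'],R[:,2],(R.T@(np.array([.5515,.052,.059])-s['position']))/.12)
save('side','s3.png',crop=(230,150,330,225),s=8)
m=proj('side',[[.5515,.052,.034],s['position']]);print((m-[230,150])*8)
E
```

```text
[0.55259039 0.05258302 0.06318018] [ 1.64823064e-03 -3.26393638e-05 -9.99998641e-01] [0.00678638 0.00781994 0.03481998]
[[394.13417327 526.73536639]
 [395.85430798 446.79942863]]
```

View pics/s3.png

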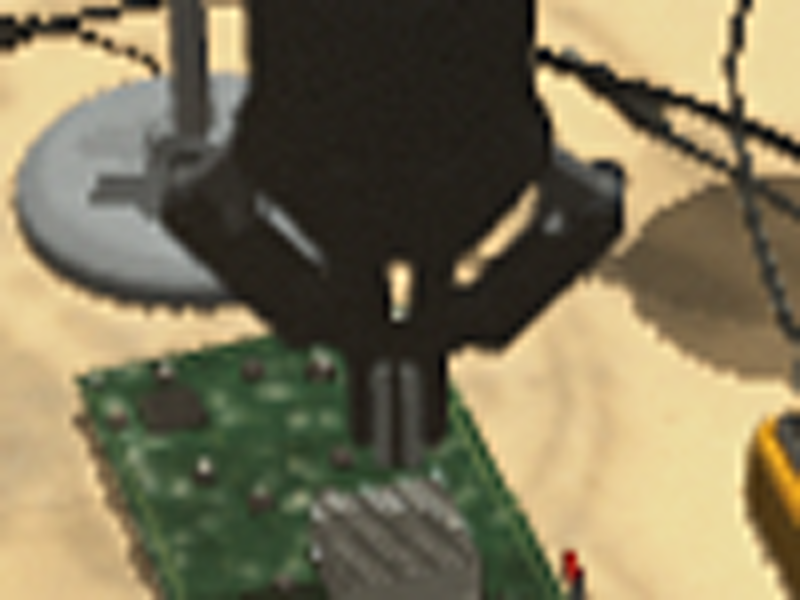

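The tips point straight down over the middle of the fins: tip at (398,463), top-face middle at about (395,522). The gap is about 29 mm. I'll lower 4 mm and hold.

Request:
{"fn": "jog_arm", "kwargs": {
  "increments": [
    [0.007, 0.008, 0.035, 0, 0, 0, -1],
    [0, 0, 0, 0, 0, 0, -1],
    [0, 0, 0, 0, 0, 0, -1],
    [0, 0, 0, 0, 0, 0, -1],
    [0, 0, 0, 0, 0, 0, -1],
    [0, 0, 0, 0, 0, 0, -1],
    [0, 0, 0, 0, 0, 0, -1],
    [0, 0, 0, 0, 0, 0, -1],
    [0, 0, 0, 0, 0, 0, -1],
    [0, 0, 0, 0, 0, 0, -1],
    [0, 0, 0, 0, 0, 0, -1],
    [0, 0, 0, 0, 0, 0, -1],
    [0, 0, 0, 0, 0, 0, -1],
    [0, 0, 0, 0, 0, 0, -1],
    [0, 0, 0, 0, 0, 0, -1],
    [0, 0, 0, 0, 0, 0, -1],
    [0, 0, 0, 0, 0, 0, -1],
    [0, 0, 0, 0, 0, 0, -1],
    [0, 0, 0, 0, 0, 0, -1],
    [0, 0, 0, 0, 0, 0, -1]
  ]
}}

```text
time_s: 16.4
position: [0.5507, 0.0519, 0.058]
eef_rot: [-1.956, 2.458, 0.0]
contact_force: [1.0, -1.1, 0.5]
opening: -0.0001
grip_force: 0.0
```

Request:
{"fn": "jog_arm", "kwargs": {
  "increments": [
    [0, 0, 0, 0, 0, 0, -1],
    [0, 0, 0, 0, 0, 0, -1],
    [0, 0, 0, 0, 0, 0, -1],
    [0, 0, 0, 0, 0, 0, -1],
    [0, 0, 0, 0, 0, 0, -1],
    [0, 0, 0, 0, 0, 0, -1],
    [0, 0, 0, 0, 0, 0, -1],
    [0, 0, 0, 0, 0, 0, -1],
    [0, 0, 0, 0, 0, 0, -1],
    [0, 0, 0, 0, 0, 0, -1],
    [0, 0, 0, 0, 0, 0, -1],
    [0, 0, 0, 0, 0, 0, -1],
    [0, 0, 0, 0, 0, 0, -1],
    [0, 0, 0, 0, 0, 0, -1],
    [0, 0, 0, 0, 0, 0, -1],
    [0, 0, 0, 0, 0, 0, -1]
  ]
}}

```text
time_s: 18.4
position: [0.5507, 0.0519, 0.058]
eef_rot: [1.956, -2.458, -0.0]
contact_force: [-1.0, 0.4, 0.4]
opening: 0.0001
grip_force: 0.0
```

```bash
python3 - <<'E'
from h import *
s=robot.sense();print(s['time_s'],s['position'],s['contact_force'])
print(robot.close_job())
E
```

```text
18.4 [0.55069665 0.05192824 0.05802658] [-0.95874208  0.43356185  0.4036393 ]
the job is handed in; nothing more can be done
None
```

I've handed the job in at 18.4 s, with no verdict shown: the outlet strip is switched off (rocker position judged from the pictures), the magnifier is swung about 67° to the back, and the fingertips held still for over 4 s and are still pointing about 24 mm above the middle of the heat sink on the card.

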